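Reset the faulty lens reader through its recessed key

TASK

One of the two lens readers on the eye-test table shows a red lamp and must be reset. With the fingertips only, push its blue cover fully open, press the orange key sunk in the well gently all the way down and keep it down for a good second, then let it up and push the cover fully shut again. Pick nothing up, and leave the green-lamp reader and the loose things where they are.

Things in the scene. Friction and masses are not known exactly. Their poses are not given: they have to be found in the camera images.
- reader_a: desktop lens reader with the fault (the one to reset): a fixed white box 260 mm (x) x 240 mm (y) with a flat top 60 mm above the table; RED lamp, 18 mm wide, on the top at (-105, +90) mm. Origin: centre of its underside; x points to its rear, y to its left, z up. At its rear stand an optical column and head (x +50 to +125, y +27 to +103 mm, up to 200 mm above the table) and a small display (x +104 to +116, y -90 to 0, up to 115 mm)
- well_a (a point): centre of the mouth of the RED-lamp reader's round well, level with the top of the box, at (-50, -40, 60) mm in the reader's frame. The well is 48 mm wide with a floor 34 mm down; an orange key, 32 mm wide, stands in its centre, its top 20 mm below the mouth. Shut fingers up to about 40 mm across their corners enter it with room
- cover_a_part (a joint): travel in m of the RED-lamp reader's blue sliding cover: 0 = shut, centred over the well, 0.062 = fully open, slid towards the reader's +y. It has end stops at both, slides with about 1.5 N of friction and stays where it is left; it cannot be lifted. It starts 0 to 0.015 open. The cover is a 60 x 60 mm plate whose upper face is 4 mm above the top of the box; the well is clear only when it is nearly fully open
- tab_a (a point): top centre of the upright tab in the middle of that cover, 34 mm long along the reader's x, 6 mm thick along its y (the sliding direction), rising 14 mm above the plate to 78 mm above the table; moves with the cover. Push its right (-y) face to open and its left (+y) face to shut
- key_a_part (a joint): press of the RED-lamp reader's orange key in m: 0 = up, 0.007 = fully down at its stop; springs back; 1.5 N to start, 5 N at the bottom
- reader_b: desktop lens reader in order (leave alone; otherwise identical): a fixed white box 260 mm (x) x 240 mm (y) with a flat top 60 mm above the table; GREEN lamp, 18 mm wide, on the top at (-105, +90) mm. Origin: centre of its underside; x points to its rear, y to its left, z up. At its rear stand an optical column and head (x +50 to +125, y +27 to +103 mm, up to 200 mm above the table) and a small display (x +104 to +116, y -90 to 0, up to 115 mm)
- well_b (a point): centre of the mouth of the GREEN-lamp reader's round well, level with the top of the box, at (-50, -40, 60) mm in the reader's frame. The well is 48 mm wide with a floor 34 mm down; an orange key, 32 mm wide, stands in its centre, its top 20 mm below the mouth
- cover_b_part (a joint): travel in m of the GREEN-lamp reader's blue sliding cover: 0 = shut, centred over the well, 0.062 = fully open, slid towards the reader's +y. It has end stops at both, slides with about 1.5 N of friction and stays where it is left; it cannot be lifted. It starts 0 to 0.015 open. The cover is a 60 x 60 mm plate whose upper face is 4 mm above the top of the box; the well is clear only when it is nearly fully open
- tab_b (a point): top centre of the upright tab in the middle of that cover, 34 mm long along the reader's x, 6 mm thick along its y (the sliding direction), rising 14 mm above the plate to 78 mm above the table; moves with the cover. Push its right (-y) face to open and its left (+y) face to shut
- key_b_part (a joint): press of the GREEN-lamp reader's orange key in m: 0 = up, 0.007 = fully down at its stop; springs back; 1.5 N to start, 5 N at the bottom
- specs: loose black spectacles standing open on the table, 130 mm wide (y), 135 mm deep, 42 mm tall, 30 g; origin under the middle of the front, temples towards its +x. Bystander
- case: loose blue spectacle case, 60 x 155 x 35 mm, long along its y; origin centre of its underside. Bystander
- spray: loose blue lens-spray bottle, 36 mm wide, 116 mm tall; origin centre of its foot. Bystander
- tumbler: loose green tumbler, 72 mm wide, 110 mm tall; origin centre of its foot. Bystander
- lens: loose trial lens, 38 mm round and 5 mm thick with a short tab, lying on top of the red-lamp reader at about (+55, -75) mm; origin centre of its underside. Bystander
- driver: small loose screwdriver, about 130 mm long, lying along its x. Bystander

How it is judged (in metres and radians):
On the way, in this order (a step that is already met when the one before it is completed fails the run):
1. the red-lamp reader's cover is pushed open (55 mm or more of 62) (value of joint cover_a_part above 0.055 m), for 0.1 s.
2. a fingertip holds the red-lamp reader's key down (5 mm or more of 7) for 0.8 s (value of joint key_a_part above 0.005 m and contact force between key_a_part and the fingers above 0.5 N), for 0.8 s.
At the end, for the whole second after the job is handed in: The red-lamp reader's cover is shut to within 6 mm and its key is up (within 2 mm); the green-lamp reader's key is up and its cover within 6 mm of where it began; every loose thing is within 20 mm of where it began (value of joint cover_a_part below 0.006 m and value of joint each of key_a_part, key_b_part below 0.002 m and distance of tab_b from where it was at the start of the episode below 0.006 m and distance of each of specs, case, spray, tumbler, lens, driver from where it was at the start of the episode below 0.02 m); the robot touches nothing.
It fails at once if the green-lamp reader's key is pressed (value of joint key_b_part above 0.003 m).
It fails at once if the green-lamp reader's cover is moved by more than 6 mm (distance of tab_b from where it was at the start of the episode above 0.006 m).
It fails at once if a loose thing is shifted, lifted or carried by more than 20 mm (distance of any of specs, case, spray, tumbler, lens, driver from where it was at the start of the episode above 0.02 m).
It fails at once if a reader is hit or pressed with more than 45 N (contact force between any of reader_a, reader_b and anything else above 45 N).
It also fails if it takes over 58 s, if anything falls off the work surface, if the arm or the gripper's body presses on something with over 40 N, if the wrist force passes 120 N, or if a joint passes its speed limit or range.

ROBOT

A 7-joint arm with a two-finger parallel gripper is mounted at the origin on the work surface. World frame = base frame: x ahead of the robot, y to its left, z up, the work surface at z = 0. Lengths are in mm, angles in rad, forces in N, time in s.
With the tool pointing down it reaches from about 425 to 875 mm from the base axis. Payload 4.7 kg.
Tool frame: the origin (TCP) lies midway between the tips of the shut fingers; the grasp point (between the pads) lies 19 mm behind it; z points along the fingers, x is the direction in which the jaws open and shut, and the axes are right-handed (so a half turn about z gives the same grasp; the last joint's range is limited). The gripper opens to 85 mm and grips with 20 to 120 N. Pads are 22 mm wide; open, the fingers measure 114 mm over their backs; the gripper's body (76 mm by 85 mm) begins 54 mm behind the grasp point. The pads swing forward as they close: fully open they stand 13 mm farther back than shut.
Start: joints at [1.304, 0.321, -0.07, 1.45, 0.023, 1.371, -0.057], TCP at [180.11, -624.568, 231.349] pointing down, gripper open.
Joint ranges: [-2.86, 2.86], [-0.3, 2.09], [-1.38, 1.24], [0.06, 2.45], [-1.56, 4.7], [0.09, 2.05], [-2.69, 2.69]. Speed limits (rad/s): [2.57, 2.57, 3.14, 3.14, 3.14, 3.14, 3.14].

INTERFACE

Orientations are given as a unit quaternion [x, y, z, w].
In Python, from plant import get_obs, optics, bot gives the robot as it stands. The module is installed in compiled form; this text tells all that it offers.
- The arm moves only by the tool servo_tool, never from a script. Its argument "targets" is one flat list of numbers, 7 for each row, row after row: the turn, a rotation vector about the world's x, y, z in rad, then the shift along the world's x, y, z in cm, then the opening, from 0 (shut) to 1 (fully open). A call has exactly 8 rows; each row shifts and turns the commanded pose from where the row before left it; what a row does not reach is not made up. A row lasts 1/12 s, in which the tool goes at most 41.7 mm and 7.16 degrees, less where a joint would pass 70% of its speed; a pose out of reach is approached as far as the arm can. A call is refused whole if a number of a shift passes 4.17 or a number of a turn 0.125, either way. A call with a gripper value outside its range is refused whole. The fingers move at their own pace and stop on an object; "force" is the grip in N (left out, the last holds). Time passes only in rows, so rows that do not move let the fingers close, or fill a call up. It gives the time, the measured TCP pose, the force and the opening at its end, in the units of the state.
- get_obs(): the state, without advancing time (a new reading comes with each control period).
- optics.camera(name): name is "scene" or "top" or "wrist"; returns the picture (420x560x3 uint8, red, green, blue); there is no depth.
- optics.camera_model(name): a dict with "fx", "fy", "cx", "cy" (pixels), "distortion" ([k1, k2, p1, p2, k3] as OpenCV has them; the pictures are not rectified), "position" and "attitude" of the camera in the world. Camera axes: x right, y down, z forward; pixel columns grow to the right and rows downward; lengths in mm; the calibration is good to about 2 mm. A picture is of the moment at which its call begins: read the wrist's pose just before it. camera_model takes no time and is no camera call; for the wrist camera it gives the pose at the moment of the call.
- bot.sign_off(): hands the job in, once; it reports no verdict.
The state is a dict: "time_s": time; "joint_positions": joint angles; "joint_velocities": joint speeds; "tau": joint torques, N m; "eef_pos": TCP position; "ee_rot": TCP orientation; "ft_force": force on the tool from outside, world axes, zero at the start; "torque": the same for the moment, N m; "width": finger opening in mm.
Only numpy, scipy, OpenCV 4.12 (cv2) and the standard library are available. Lean on these libraries where they do the work, as an engineer would, in place of code of your own. Each camera call takes 0.05 s, during which the arm holds its last target. There are 200 camera calls.

## Working session

There is one attempt and no reset: what is moved stays moved. The work goes in short steps, Python scripts to look and compute and a tool call to move; the robot and the scene stay as the last step left them, time stands still between calls to the robot, and variables do not carry over. Pictures are saved under pics/ and viewed, about 8 in all and at most 12, crops included, and the job is handed in when it is done.

Besides the shell and the picture viewer there is one more tool, called after ">>>" as name(argument=value, ...), one argument or row to a line, values as JSON. servo_tool: Moves the arm, as the interface text tells. Its arguments: {"type":"object","properties":{"targets":{"type":"array"},"force":{"type":"number"}},"required":["targets"]}

```bash
mkdir -p pics; python3 - <<'E'
from plant import get_obs, optics, bot
import cv2,json
o=get_obs();print(o)
for n in("scene","top"):
    cv2.imwrite(f"pics/{n}0.png",optics.camera(n)[:,:,::-1]);print(n,optics.camera_model(n))
E
```

```text
{'time_s': 0.0, 'joint_positions': array([ 1.30406363,  0.32183517, -0.07009155,  1.45171931,  0.02258166,
        1.37081588, -0.05691165]), 'joint_velocities': array([ 8.24196027e-04, -9.96593632e-04, -3.64491596e-04,  6.60565818e-05,
       -5.94218500e-04,  1.46631858e-03,  1.66847513e-04]), 'tau': array([ 1.43769175e-04, -4.93587220e+01, -3.82209057e-01, -3.14332509e+01,
        1.30242857e-02,  1.16159348e-02, -2.11571125e-05]), 'eef_pos': array([ 179.95638998, -624.00329003,  230.19342132]), 'ee_rot': array([ 7.99117132e-01, -6.01174533e-01, -8.19284918e-04, -5.65257368e-04]), 'ft_force': array([-0.48031959,  0.2312156 , -0.3163518 ]), 'torque': array([0.02666264, 0.0262055 , 0.00456726]), 'width': 85.66317354866655}
scene {'fx': 390.88425992442427, 'fy': 390.88425992442427, 'cx': 272.90490965902717, 'cy': 198.17102532379613, 'distortion': array([0.01657107, 0.        , 0.        , 0.        , 0.        ]), 'position': array([1058.47726042,  763.61548514,  668.52539321]), 'attitude': array([ 0.24734396,  0.84518891, -0.45155895, -0.14342657])}
top {'fx': 481.04439453467944, 'fy': 481.04439453467944, 'cx': 279.5924522111931, 'cy': 212.58196992786873, 'distortion': array([-0.02989362,  0.        ,  0.        ,  0.        ,  0.        ]), 'position': array([ 425.33023876,   11.08635502, 1325.24022805]), 'attitude': array([ 0.71345385, -0.69817681,  0.04841073, -0.03448401])}
```

View pics/top0.png

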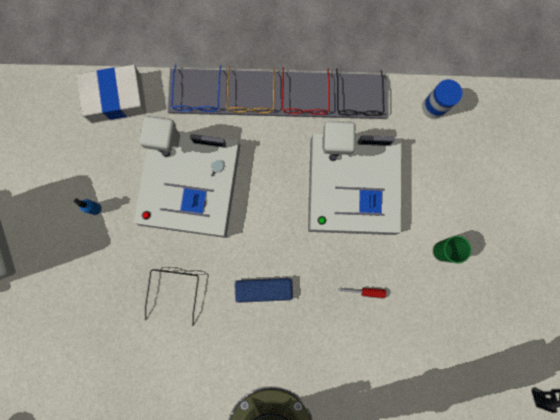

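View pics/scene0.png

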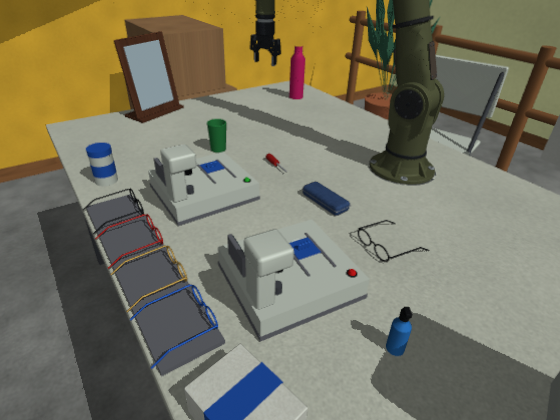

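The top view shows the red-lamp reader at left (lamp at px 145,215, cover at 193,201, lens at 217,167) and the green-lamp reader at right (lamp at 322,220). The image's up direction is about world +x. The scene view agrees. Next I'll measure.

```bash
cat > h.py <<'E'
from plant import get_obs, optics, bot
import cv2,numpy as np
from scipy.spatial.transform import Rotation as R
def K(m): return np.array([[m['fx'],0,m['cx']],[0,m['fy'],m['cy']],[0,0,1]])
def ray(m,px):
    u=cv2.undistortPoints(np.array(px,float).reshape(-1,1,2),K(m),m['distortion'])[:,0]
    return R.from_quat(m['attitude']).apply(np.c_[u,np.ones(len(u))])
def plane(m,px,z):
    d=ray(m,px);p=m['position'];return p+d*((z-p[2])/d[:,2])[:,None]
def proj(m,P):
    r=R.from_quat(m['attitude']).inv();rv=r.as_rotvec();t=-r.apply(m['position'])
    return cv2.projectPoints(np.array(P,float).reshape(-1,1,3),rv,t,K(m),m['distortion'])[0][:,0]
def blobs(im,lo,hi,amin=15):
    hsv=cv2.cvtColor(im,cv2.COLOR_RGB2HSV);mk=cv2.inRange(hsv,lo,hi)
    n,l,s,c=cv2.connectedComponentsWithStats(mk)
    return [(c[i],s[i,4],cv2.minAreaRect(np.argwhere(l==i)[:,::-1].astype(np.float32))) for i in range(1,n) if s[i,4]>=amin]
E
python3 - <<'E'
from h import *
np.set_printoptions(precision=1,suppress=True)
for n in("top","scene"):
    im=cv2.imread(f"pics/{n}0.png")[:,:,::-1].copy();m=optics.camera_model(n)
    for nm,lo,hi,z in(("red",(0,150,100),(8,255,255),60),("green",(45,120,80),(80,255,255),60),("blue",(105,150,90),(125,255,255),64)):
        for c,a,r in blobs(im,lo,hi): print(n,nm,c,a,plane(m,[c],z)[0],plane(m,cv2.boxPoints(r),z)[:,:2].ravel())
    if n=="top":
        hsv=cv2.cvtColor(im,cv2.COLOR_RGB2HSV);print(hsv[210,160],hsv[230,120],hsv[180,225],hsv[180,260])
        cr=cv2.resize(im[110:250,125:250],None,fx=5,fy=4.28,interpolation=cv2.INTER_CUBIC)
        cv2.imwrite("pics/crop.png",cv2.resize(im[115:245,125:250],None,fx=4.6,fy=4.6,interpolation=cv2.INTER_CUBIC)[:,:,::-1])
E
```

```text
top red [145.1 214.5] 23 [561.6 342.4  60. ] [568.  348.3 568.2 337.7 555.  337.  554.7 347.5]
top red [373.5 292.7] 152 [ 369.6 -262.2   60. ] [ 362.9 -230.3  381.4 -232.1  376.4 -293.6  358.  -291.7]
top green [321.3 219.9] 31 [ 557.7 -123.3   60. ] [ 565.3 -117.1  565.6 -130.4  549.6 -130.5  549.3 -117.2]
top green [446.8 250.1] 60 [ 484.5 -458.2   60. ] [ 519.3 -451.3  519.8 -475.6  456.1 -474.3  455.7 -450.1]
top green [465.9 245.4] 50 [ 498.2 -510.    60. ] [ 522.6 -481.1  532.7 -507.1  469.2 -530.   459.3 -504. ]
top blue [108.   90.1] 713 [898.6 460.7  64. ] [954.9 495.9 962.8 450.8 843.5 426.6 835.8 471.2]
top blue [447.6  92.9] 569 [ 916.9 -468.7   64. ] [ 913.6 -418.1  968.8 -471.1  918.5 -520.2  863.8 -467. ]
top blue [429.9 106.5] 76 [ 876.5 -418.4   64. ] [ 893.  -397.8  903.4 -413.7  863.  -437.5  852.7 -421.7]
top blue [193.  200.4] 461 [601.4 217.2  64. ] [575.6 248.3 634.  242.6 627.2 186.  568.8 192. ]
top blue [370.1 201. ] 459 [ 610.8 -252.6   64. ] [ 582.5 -222.3  640.7 -225.7  638.7 -282.5  580.5 -278.8]
top blue [ 85.3 208.9] 34 [572.4 499.5  64. ] [577.  513.
[... 1068 characters left out ...]
e blue [304.5 248. ] 379 [600.7 221.2  64. ] [618.8 187.4 549.  193.9 577.2 251.  642.5 243.3]
scene blue [159.7 299.4] 120 [941.4 192.6  64. ] [1005.8  195.8  870.6  174.   871.5  190.7 1004.8  210.6]
scene blue [195.5 296.4] 28 [878.1 223.5  64. ] [879.1 199.  874.8 198.5 877.5 244.1 881.6 244.5]
scene blue [201.7 299.7] 20 [871.2 238.   64. ] [870.8 215.4 868.  215.2 871.6 256.3 874.2 256.4]
scene blue [190.  337.3] 218 [926. 308.  64.] [1004.3  327.6  868.9  260.   859.6  305.5  992.1  364.7]
scene blue [400.9 336.9] 441 [600.2 513.5  64. ] [643.7 529.  580.1 479.9 555.3 500.4 620.8 547.6]
scene blue [244.3 395.3] 2083 [896.7 454.7  64. ] [963.  444.  838.6 419.1 833.4 471.8 952.7 489.9]
```

View pics/crop.png

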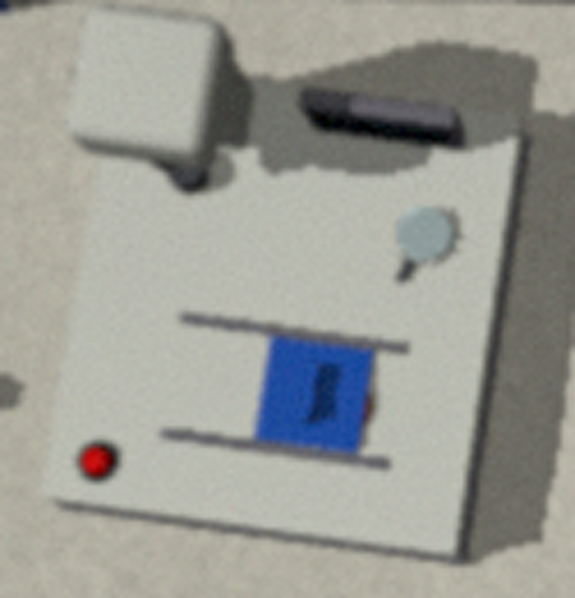

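The crop shows the lamp at (97,460), box corners at (55,500), (462,557) and (525,130), the cover at (316,392), and a sliver of orange to its right, so it's slightly open. Next I'll fit the frame to these points.

```bash
cat >> h.py <<'E'
def fit2(L,W):  # 2d rigid, L->W
    L=np.array(L,float);W=np.array(W,float);l=L-L.mean(0);w=W-W.mean(0)
    a=np.arctan2((l[:,0]*w[:,1]-l[:,1]*w[:,0]).sum(),(l*w).sum())
    c,s=np.cos(a),np.sin(a);Q=np.array([[c,-s],[s,c]]);return a,Q,W.mean(0)-Q@L.mean(0)
E
python3 - <<'E'
from h import *
np.set_printoptions(precision=1,suppress=True)
m=optics.camera_model("top");f=lambda x,y:(125+x/4.6-.4,115+y/4.6-.4)
px=[f(55,500),f(462,557),f(525,130),(145.1,214.5)]
L=[(-130,120),(-130,-120),(130,-120),(-105,90)]
W=plane(m,px,60)[:,:2];a,Q,t=fit2(L,W);print(a,t,W-(np.array(L)@Q.T+t))
print("well",Q@[-50,-40]+t)
ms=optics.camera_model("scene")
for mm,p in((m,(193,200.4)),(ms,(304.5,248))): print("cover local",Q.T@(plane(mm,[p],64)[0,:2]-t))
print("lamp scene local",Q.T@(plane(ms,[(352.1,272.1)],62)[0,:2]-t))
E
```

```text
-0.12439089632922812 [651.9 234.5] [[-0.1 -6.1]
 [ 2.3 -1.7]
 [-4.8  2.2]
 [ 2.6  5.6]]
well [597.3 201. ]
cover local [-47.9 -23.5]
cover local [-49.2 -19.3]
lamp scene local [-105.4   92.7]
```

>>> servo_tool(
  targets=[0,0,0.036,2.85,1.55,0.625,0,0,0,0.036,2.85,1.55,0.625,0,0,0,0.036,2.85,1.55,0.625,0,0,0,0.036,2.85,1.55,0.625,0,0,0,0.036,2.85,1.55,0.625,0,0,0,0.036,2.85,1.55,0.625,0,0,0,0.036,2.85,1.55,0.625,0,0,0,0.036,2.85,1.55,0.625,0],
  force=20,
)

```text
time_s: 0.77
eef_pos: [409.1, -499.5, 281.1]
ee_rot: [0.878, -0.48, -0.0, -0.0]
ft_force: [0.5, -0.3, -1.3]
width: 0.1
```

>>> servo_tool(
  targets=[0,0,0.036,2.04,2.5,0,0,0,0,0.036,2.04,2.5,0,0,0,0,0.036,2.04,2.5,0,0,0,0,0.036,2.04,2.5,0,0,0,0,0.036,2.04,2.5,0,0,0,0,0.036,2.04,2.5,0,0,0,0,0.036,2.04,2.5,0,0,0,0,0.036,2.04,2.5,0,0],
)

```text
time_s: 1.43
eef_pos: [571.9, -299.2, 280.9]
ee_rot: [0.937, -0.349, -0.0, 0.0]
ft_force: [0.0, -0.8, 0.1]
width: -0.4
```

>>> servo_tool(
  targets=[0,0,0.036,0.9,3.1,0,0,0,0,0.036,0.9,3.1,0,0,0,0,0.036,0.9,3.1,0,0,0,0,0.036,0.9,3.1,0,0,0,0,0.036,0.9,3.1,0,0,0,0,0.036,0.9,3.1,0,0,0,0,0.036,0.9,3.1,0,0,0,0,0.036,0.9,3.1,0,0],
)

```text
time_s: 2.1
eef_pos: [643.3, -51.2, 280.9]
ee_rot: [0.978, -0.211, -0.0, 0.0]
ft_force: [1.2, 0.2, -0.6]
width: 0.0
```

>>> servo_tool(
  targets=[0,0,0.036,-0.66,3.16,0,0,0,0,0.036,-0.66,3.16,0,0,0,0,0.036,-0.66,3.16,0,0,0,0,0.036,-0.66,3.16,0,0,0,0,0.036,-0.66,3.16,0,0,0,0,0.036,-0.66,3.16,0,0,0,0,0.038,-0.66,3.16,0,0,0,0,0.036,-0.66,3.16,0,0],
)

```text
time_s: 2.77
eef_pos: [589.8, 201.5, 281.0]
ee_rot: [0.998, -0.067, -0.0, 0.0]
ft_force: [0.2, 0.7, 0.5]
width: -0.1
```

```bash
python3 - <<'E'
from h import *
np.set_printoptions(precision=1,suppress=True)
m=optics.camera_model("wrist");im=optics.camera("wrist");print(m,R.from_quat(get_obs()['ee_rot']).as_matrix()[:2,0])
cv2.imwrite("pics/w0.png",im[:,:,::-1])
import pickle;pickle.dump(m,open("w0.pkl","wb"))
E
```

```text
{'fx': 347.41161576703627, 'fy': 347.41161576703627, 'cx': 279.43056193907705, 'cy': 210.22427250038376, 'distortion': array([-0.1,  0. ,  0. ,  0. ,  0. ]), 'position': array([600.3, 274.5, 422.2]), 'attitude': array([ 1. , -0.1, -0. ,  0.1])} [ 1.  -0.1]
```

View pics/w0.png

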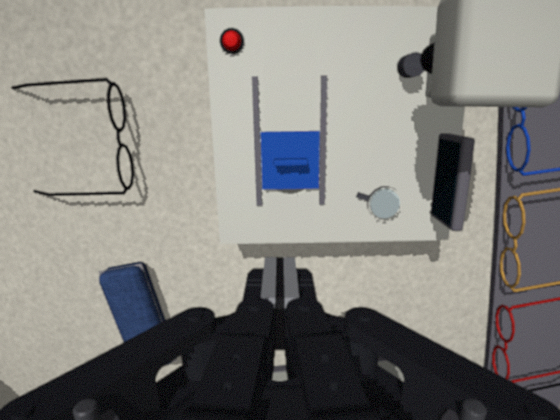

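The wrist view shows the lamp at (231,40), box corners at about (206,9), (218,244) and (438,241), the cover at 262–320 x 131–190, and the tab near (291,162). I'll refine the corners in code.

```bash
python3 - <<'E'
from h import *
import pickle
np.set_printoptions(precision=2,suppress=True)
m=pickle.load(open("w0.pkl","rb"));im=cv2.imread("pics/w0.png")[:,:,::-1].copy()
hsv=cv2.cvtColor(im,cv2.COLOR_RGB2HSV)
g=cv2.GaussianBlur(hsv[:,:,1],(5,5),0).astype(float)   # table is more saturated than white box
v=cv2.GaussianBlur(im[:,:,0],(3,3),0).astype(float)
def edge(ch,fixed,lo,hi,horiz):
    r=[]
    for f in fixed:
        l=ch[f,lo:hi] if horiz else ch[lo:hi,f]
        k=np.argmax(abs(np.diff(l)));r.append((lo+k+.5,f) if horiz else (f,lo+k+.5))
    return np.array(r,float)
front=edge(g,range(60,230,5),195,232,True); right=edge(v,range(230,420,5),232,256,False)
P=lambda p:plane(m,p,60)[:,:2]
def line(p):
    q=P(p);vx,vy,x,y=cv2.fitLine(q.astype(np.float32),cv2.DIST_HUBER,0,.01,.01).ravel();n=np.array([-vy,vx]);print("rms",np.std((q-[x,y])@n));return np.array([x,y]),np.array([vx,vy])
pf,df=line(front);pr,dr=line(right)
print("yaw from front",np.arctan2(-df[0],df[1])%np.pi,"right",np.arctan2(dr[1],dr[0]))
s=np.linalg.solve(np.c_[df,-dr],pr-pf);fr=pf+s[0]*df
lamp=[b for b in blobs(im,(0,150,100),(8,255,255)) if b[0][1]<80][0][0];lw=P([lamp])[0]
a,Q,t=fit2([(-130,-120),(-105,90)],[fr,lw]);print("yaw corner-lamp",a,"t",t,"dist",np.linalg.norm(fr-lw),"exp",np.hypot(25,210),"corner",fr)
bl=[b for b in blobs(im,(105,120,60),(130,255,255),300) if 240<b[0][0]<340 and b[0][1]<220]
for c,ar,r in bl: print(ar,"plate local",Q.T@(plane(m,[c],64)[0,:2]-t),(plane(m,cv2.boxPoints(r),64)[:,:2]-t)@Q)
print("well",Q@[-50,-40]+t, "axes",Q)
cv2.imwrite("pics/w0c.png",cv2.resize(im[110:210,230:340],None,fx=5,fy=5,interpolation=cv2.INTER_CUBIC)[:,:,::-1])
E
```

```text
rms 0.6930953431767658
rms 3.9399312364411894
yaw from front 3.024768 right -0.11492693
yaw corner-lamp -0.11241850329894507 t [655.85 240.15] dist 213.4292389147059 exp 211.482859825566 corner [512.98 134.54]
3260 plate local [-49.64 -27.17] [[-78.34   1.66]
 [-19.63   0.43]
 [-19.07 -58.91]
 [-80.49 -57.59]]
well [601.67 206.01] axes [[ 0.99  0.11]
 [-0.11  0.99]]
```

View pics/w0c.png

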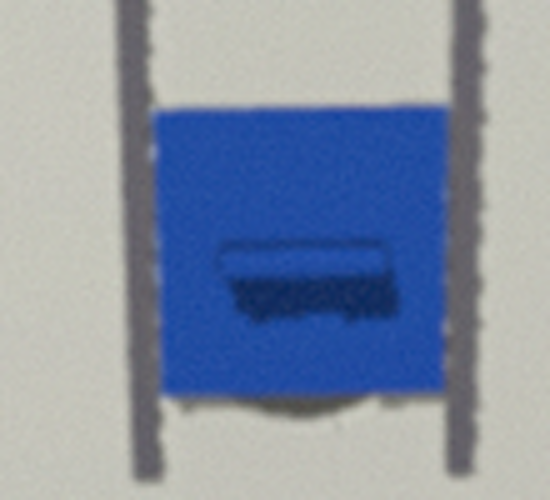

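>>> servo_tool(
  targets=[0,0,0.004,0.12,-0.13,-2.3,0,0,0,0.004,0.12,-0.13,-2.3,0,0,0,0.004,0.12,-0.13,-2.3,0,0,0,0.004,0.12,-0.13,-2.3,0,0,0,0,0.12,-0.13,-2.3,0,0,0,0,0.12,-0.13,-2.3,0,0,0,0,0.12,-0.13,-2.3,0,0,0,0,0.06,-0.13,-2.3,0],
)

```text
time_s: 3.48
eef_pos: [599.3, 189.2, 95.8]
ee_rot: [0.998, -0.06, -0.0, 0.0]
ft_force: [0.2, -0.5, 0.4]
width: 0.1
```

>>> servo_tool(
  targets=[0,0,0,0,0,-0.6,0,0,0,0,0,0,-0.6,0,0,0,0,0,0,-0.5,0,0,0,0,0,0,-0.4,0,0,0,0,0,0,-0.3,0,0,0,0,0,0,-0.3,0,0,0,0,0,0,0,0,0,0,0,0,0,0,0],
)

```text
time_s: 4.15
eef_pos: [599.7, 189.9, 70.7]
ee_rot: [0.998, -0.06, 0.0, -0.0]
ft_force: [0.1, 1.1, -1.2]
width: -0.1
```

```bash
python3 - <<'E'
from h import *
cv2.imwrite("pics/w1.png",optics.camera("wrist")[:,:,::-1]);o=get_obs();print(o['eef_pos'],o['ft_force'])
E
```

```text
[599.77412984 189.9625091   70.79491255] [-0.12493831 -0.60260366 -0.721926  ]
```

View pics/w1.png

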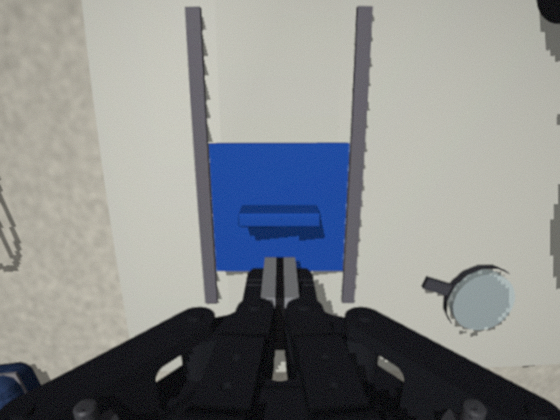

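The fingertips (280,265) line up with the tab (279,218) and sit clear behind it. I'll push it open.

>>> servo_tool(
  targets=[0,0,0,0.06,0.5,0,0,0,0,0,0.06,0.5,0,0,0,0,0,0.06,0.5,0,0,0,0,0,0.08,0.7,0,0,0,0,0,0.08,0.7,0,0,0,0,0,0.08,0.7,0,0,0,0,0,0.08,0.7,0,0,0,0,0,0.08,0.7,0,0],
)

```text
time_s: 4.87
eef_pos: [605.7, 240.5, 70.5]
ee_rot: [0.998, -0.06, 0.0, 0.0]
ft_force: [0.5, -2.3, 1.3]
width: 0.6
```

>>> servo_tool(
  targets=[0,0,0,0.04,0.3,0,0,0,0,0,0.04,0.3,0,0,0,0,0,0.04,0.3,0,0,0,0,0,0.02,0.2,0,0,0,0,0,0.01,0.1,0,0,0,0,0,0,0,0,0,0,0,0,0,0,0,0,0,0,0,0,0,0,0],
)

```text
time_s: 5.53
eef_pos: [606.7, 252.1, 70.3]
ee_rot: [0.998, -0.06, -0.0, -0.0]
ft_force: [0.0, 0.1, 0.2]
width: 0.2
```

>>> servo_tool(
  targets=[0,0,0,0.01,0.1,0,0,0,0,0,0.01,0.1,0,0,0,0,0,0.01,0.1,0,0,0,0,0,0.01,0.1,0,0,0,0,0,0,0,0,0,0,0,0,0,0,0,0,0,0,0,0,0,0,0,0,0,0,0,0,0,0],
)

```text
time_s: 6.2
eef_pos: [606.9, 253.2, 70.2]
ee_rot: [0.998, -0.061, -0.001, 0.002]
ft_force: [-2.5, -6.3, 4.3]
width: -0.2
```

```bash
python3 - <<'E'
from h import *
cv2.imwrite("pics/w2.png",optics.camera("wrist")[:,:,::-1]);o=get_obs();print(o['eef_pos'],o['ft_force'])
E
```

```text
[606.85586865 253.21558953  70.24120044] [-2.78169235 -5.85076923  4.43991755]
```

View pics/w2.png

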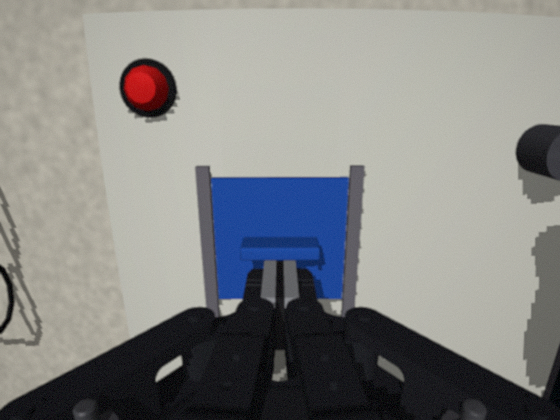

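Cover is against its open stop (tip y stalls at 253.2, about 6 N). I'll back off, raise, and view the well.

>>> servo_tool(
  targets=[0,0,0,-0.06,-0.5,0,0,0,0,0,-0.12,-1.0,0,0,0,0,0,0,0,2.5,0,0,0,0,0,0,2.5,0,0,0,0,-0.22,-2.0,1.0,0,0,0,0,-0.22,-2.0,1.0,0,0,0,0,-0.22,-2.0,0,0,0,0,0,-0.22,-2.0,0,0],
)

```text
time_s: 6.92
eef_pos: [597.1, 160.3, 141.4]
ee_rot: [0.998, -0.06, 0.001, -0.001]
ft_force: [0.0, -0.4, 0.4]
width: -0.2
```

>>> servo_tool(
  targets=[0,0,0,-0.1,-1.0,0,0,0,0,0,-0.1,-1.0,0,0,0,0,0,0,0,0,0,0,0,0,0,0,0,0,0,0,0,0,0,0,0,0,0,0,0,0,0,0,0,0,0,0,0,0,0,0,0,0,0,0,0,0],
)

```text
time_s: 7.58
eef_pos: [594.5, 141.9, 140.3]
ee_rot: [0.998, -0.059, -0.0, -0.0]
ft_force: [0.1, -0.2, 0.3]
width: -0.2
```

```bash
python3 - <<'E'
from h import *
import pickle
np.set_printoptions(precision=1,suppress=True)
o=get_obs();m=optics.camera_model("wrist");im=optics.camera("wrist");pickle.dump(m,open("w3.pkl","wb"))
cv2.imwrite("pics/w3.png",im[:,:,::-1]);print(o['eef_pos'],o['ft_force'],m['position'])
for c,a,r in blobs(im,(5,130,80),(22,255,255),200): print(c,a,r,plane(m,[c],40)[0])
print(proj(m,[[601.5,205.7,40],[601.5,205.7,60]]))
E
```

```text
[594.5 141.9 140.3] [ 0.1 -0.2  0.3] [603.7 215.  281.6]
[278.5 120.8] 1636 ((278.5, 120.5), (45.0, 45.0), 90.0) [602.  204.8  40. ]
[[277.7 119.5]
 [277.5 120.8]]
```

View pics/w3.png

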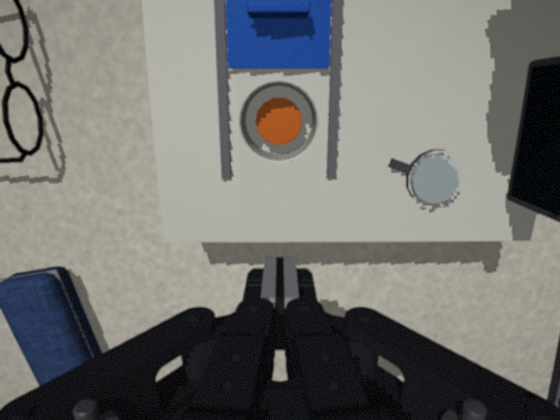

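The cover is open and the well fully clear. The key is at (278.5,121), which maps to (602.0, 204.8), within 1 mm of the prediction. Moving in.

>>> servo_tool(
  targets=[0,0,0,0.18,1.58,0,0,0,0,0,0.18,1.58,0,0,0,0,0,0.18,1.58,0,0,0,0,0,0.19,1.59,0,0,0,0,0,0,0,-2.2,0,0,0,0,0,0,-2.2,0,0,0,0,0,0,-2.0,0,0,0,0,0,0,0,0],
)

```text
time_s: 8.3
eef_pos: [599.0, 203.1, 71.8]
ee_rot: [0.998, -0.06, -0.004, 0.001]
ft_force: [-0.7, -1.0, -0.5]
width: -0.3
```

>>> servo_tool(
  targets=[0,0,0,0,0,-0.6,0,0,0,0,0,0,-0.6,0,0,0,0,0,0,-0.6,0,0,0,0,0,0,-0.6,0,0,0,0,0,0,-0.6,0,0,0,0,0,0,-0.3,0,0,0,0,0,0,0,0,0,0,0,0,0,0,0],
)

```text
time_s: 8.97
eef_pos: [601.9, 204.1, 43.3]
ee_rot: [0.998, -0.06, -0.0, 0.0]
ft_force: [-0.0, -0.0, -0.6]
width: 0.3
```

>>> servo_tool(
  targets=[0,0,0,0,0.05,-0.2,0,0,0,0,0,0,-0.2,0,0,0,0,0,0,-0.15,0,0,0,0,0,0,-0.15,0,0,0,0,0,0,-0.15,0,0,0,0,0,0,-0.1,0,0,0,0,0,0,-0.1,0,0,0,0,0,0,0,0],
)

```text
time_s: 9.63
eef_pos: [602.3, 204.9, 33.2]
ee_rot: [0.998, -0.06, 0.001, -0.0]
ft_force: [0.6, 0.2, 5.5]
width: 0.3
```

>>> servo_tool(
  targets=[0,0,0,0,0,-0.1,0,0,0,0,0,0,0,0,0,0,0,0,0,0,0,0,0,0,0,0,0,0,0,0,0,0,0,0,0,0,0,0,0,0,0,0,0,0,0,0,0,0,0,0,0,0,0,0,0,0],
)

```text
time_s: 10.3
eef_pos: [602.3, 204.9, 33.1]
ee_rot: [0.998, -0.06, 0.001, -0.0]
ft_force: [-1.5, -0.3, 8.8]
width: 0.3
```

>>> servo_tool(
  targets=[0,0,0,0,0,0,0,0,0,0,0,0,0,0,0,0,0,0,0,0,0,0,0,0,0,0,0,0,0,0,0,0,0,0,0,0,0,0,0,0,0,0,0,0,0,0,0,0,0,0,0,0,0,0,0,0],
)

```text
time_s: 10.97
eef_pos: [602.4, 205.0, 33.1]
ee_rot: [0.998, -0.06, 0.001, -0.0]
ft_force: [-1.3, -0.6, 8.3]
width: -0.2
```

>>> servo_tool(
  targets=[0,0,0,0,0,0,0,0,0,0,0,0,0,0,0,0,0,0,0,0,0,0,0,0,0,0,0,0,0,0,0,0,0,0,0,0,0,0,0,0,0,0,0,0,0,0,0,0,0,0,0,0,0,0,0,0],
)

```text
time_s: 11.63
eef_pos: [602.4, 204.9, 33.1]
ee_rot: [0.998, -0.06, 0.001, -0.0]
ft_force: [-1.8, -0.0, 9.7]
width: 0.1
```

The key bottomed at z 33.1 (~9 N) and was held for 2 s. Now I'll rise, cross over the tab, and lower on its left side.

>>> servo_tool(
  targets=[0,0,0,0,0,0.5,0,0,0,0,0,0,1.0,0,0,0,0,0,0,2.0,0,0,0,0,0,0,2.0,0,0,0,0,0,0,2.0,0,0,0,0,0.1,1.0,0.5,0,0,0,0,0.2,2.0,0,0,0,0,0,0.2,2.0,0,0],
)

```text
time_s: 12.3
eef_pos: [607.2, 254.3, 111.9]
ee_rot: [0.998, -0.061, 0.0, 0.0]
ft_force: [0.1, 0.6, -0.2]
width: 0.2
```

>>> servo_tool(
  targets=[0,0,0,0.2,1.9,0,0,0,0,0,0.2,1.9,0,0,0,0,0,0,0,0,0,0,0,0,0,0,0,0,0,0,0,0,0,-1.5,0,0,0,0,0,0,-1.5,0,0,0,0,0,0,-0.8,0,0,0,0,0,0,0,0],
)

```text
time_s: 12.97
eef_pos: [609.2, 290.0, 69.7]
ee_rot: [0.998, -0.061, -0.003, 0.002]
ft_force: [-0.5, 0.6, 0.2]
width: 0.1
```

```bash
python3 - <<'E'
from h import *
o=get_obs();cv2.imwrite("pics/s4.png",cv2.resize(optics.camera("scene")[190:330,210:400],None,fx=4,fy=4,interpolation=cv2.INTER_CUBIC)[:,:,::-1]);print(o['eef_pos'],o['ft_force'])
E
```

```text
[609.15927637 289.95861402  69.68600136] [-0.4988416   0.58863622  0.15613824]
```

View pics/s4.png

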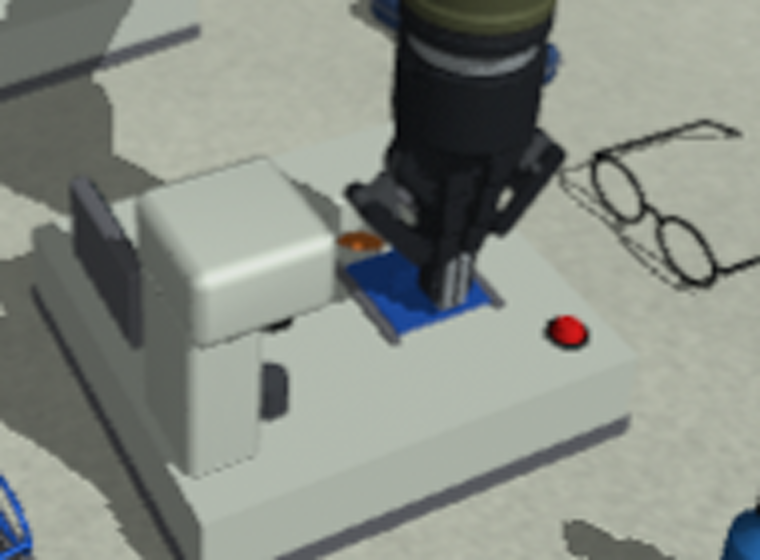

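The fingers are down on the left of the tab and the wrist force is about zero, so I'll push it shut.

>>> servo_tool(
  targets=[0,0,0,-0.06,-0.5,0.05,0,0,0,0,-0.06,-0.5,0,0,0,0,0,-0.08,-0.7,0,0,0,0,0,-0.08,-0.7,0,0,0,0,0,-0.08,-0.7,0,0,0,0,0,-0.08,-0.7,0,0,0,0,0,-0.08,-0.7,0,0,0,0,0,-0.08,-0.7,0,0],
)

```text
time_s: 13.68
eef_pos: [605.0, 240.0, 74.9]
ee_rot: [0.998, -0.06, 0.0, -0.0]
ft_force: [-0.2, 1.0, 2.3]
width: -0.1
```

>>> servo_tool(
  targets=[0,0,0,-0.05,-0.4,0,0,0,0,0,-0.05,-0.4,0,0,0,0,0,-0.05,-0.4,0,0,0,0,0,-0.03,-0.3,0,0,0,0,0,-0.02,-0.2,0,0,0,0,0,-0.01,-0.1,0,0,0,0,0,0,0,0,0,0,0,0,0,0,0,0],
)

```text
time_s: 14.35
eef_pos: [602.6, 222.3, 74.1]
ee_rot: [0.998, -0.06, -0.0, 0.0]
ft_force: [0.6, 0.7, 0.9]
width: -0.1
```

>>> servo_tool(
  targets=[0,0,0,0,0,-0.3,0,0,0,0,-0.01,-0.1,0,0,0,0,0,-0.01,-0.1,0,0,0,0,0,-0.01,-0.1,0,0,0,0,0,-0.01,-0.1,0,0,0,0,0,0,0,0,0,0,0,0,0,0,0,0,0,0,0,0,0,0,0],
)

```text
time_s: 15.02
eef_pos: [602.0, 219.3, 71.1]
ee_rot: [0.998, -0.06, -0.0, -0.0]
ft_force: [0.4, 3.5, -2.9]
width: 0.0
```

>>> servo_tool(
  targets=[0,0,0,0,-0.1,0,0,0,0,0,0,-0.1,0,0,0,0,0,0,-0.1,0,0,0,0,0,0,0,0,0,0,0,0,0,0,0,0,0,0,0,0,0,0,0,0,0,0,0,0,0,0,0,0,0,0,0,0,0],
)

```text
time_s: 15.68
eef_pos: [601.9, 219.1, 71.3]
ee_rot: [0.998, -0.059, 0.0, -0.002]
ft_force: [0.6, 8.8, -6.7]
width: -0.0
```

It stalled at the predicted shut position (219.1 against 219.4, 9 N). I'll back off, lift and look.

>>> servo_tool(
  targets=[0,0,0,0.05,0.5,0,0,0,0,0,0.1,0.8,0,0,0,0,0,0,0,2.0,0,0,0,0,0,0,3.0,0,0,0,0,0,0,3.5,0,0,0,0,0,-1.0,3.5,0,0,0,0,0,-3.0,3.0,0,0,0,0,0,-3.0,3.0,0],
)

```text
time_s: 16.35
eef_pos: [603.7, 160.1, 252.7]
ee_rot: [0.998, -0.058, 0.001, 0.0]
ft_force: [0.1, -0.7, -0.2]
width: -0.0
```

>>> servo_tool(
  targets=[0,0,0,0,-1.5,1.0,0,0,0,0,0,0,0,0,0,0,0,0,0,0,0,0,0,0,0,0,0,0,0,0,0,0,0,0,0,0,0,0,0,0,0,0,0,0,0,0,0,0,0,0,0,0,0,0,0,0],
)

```text
time_s: 17.02
eef_pos: [603.5, 145.4, 259.6]
ee_rot: [0.998, -0.059, -0.001, 0.0]
ft_force: [0.1, 0.0, -1.0]
width: 0.0
```

```bash
python3 - <<'E'
from h import *
np.set_printoptions(precision=1,suppress=True)
o=get_obs();m=optics.camera_model("wrist");im=optics.camera("wrist");print(o['time_s'],o['eef_pos'],o['ft_force'])
cv2.imwrite("pics/w5.png",im[:,:,::-1])
for c,a,r in blobs(im,(105,120,60),(130,255,255),300): print(c,a,plane(m,[c],64)[0])
t=optics.camera("top");cv2.imwrite("pics/t5.png",t[:,:,::-1]);mt=optics.camera_model("top");t0=cv2.imread("pics/top0.png")[:,:,::-1].copy()
d=(abs(t.astype(int)-t0).max(2)>60).astype(np.uint8)
n,l,s,c=cv2.connectedComponentsWithStats(d);print([(s[i],c[i].round()) for i in range(1,n) if s[i,4]>12])
E
```

```text
17.0167 [603.5 145.4 259.6] [ 0.1  0.  -1. ]
[525.1  83.4] 953 [847. 214.  64.]
[269.8 120.8] 3968 [602.  205.3  64. ]
[103.5 285.9] 4588 [396.2  52.3  64. ]
[(array([175, 114,  38,  27, 459], dtype=int32), array([192., 124.])), (array([145, 124,  27,  25, 455], dtype=int32), array([158., 137.])), (array([198, 140,  13,   5,  37], dtype=int32), array([204., 142.])), (array([ 148,  145,   83,   91, 4564], dtype=int32), array([196., 188.])), (array([ 187,  199,  136,  221, 9939], dtype=int32), array([252., 314.])), (array([ 383,  336,  177,   83, 5736], dtype=int32), array([486., 377.])), (array([531, 387,  29,  27, 572], dtype=int32), array([546., 399.])), (array([259, 403,  32,  17, 333], dtype=int32), array([275., 412.]))]
```

View pics/w5.png

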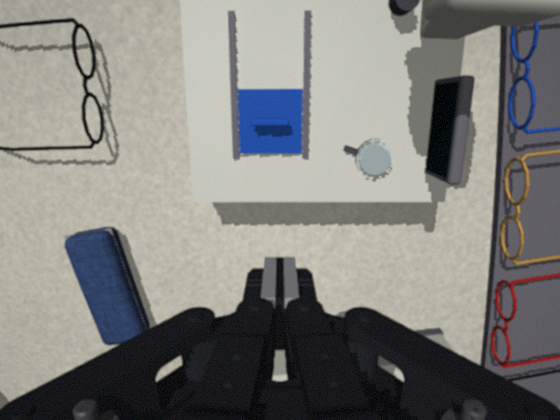

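View pics/t5.png

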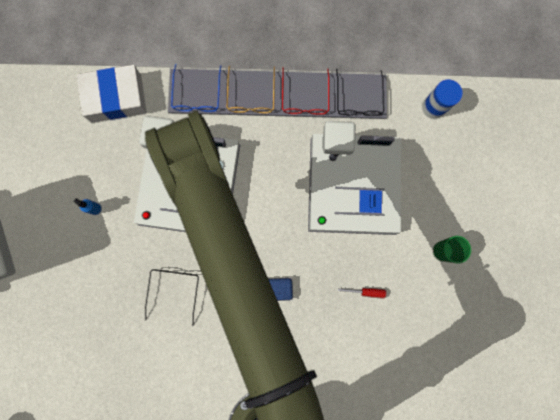

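```bash
python3 -c "
from plant import bot;print(bot.sign_off())"
```

```text
the job is handed in; nothing more can be done
None
```

I reset the red-lamp reader and handed the job in at about 17 s of the 58 s allowed; sign-off reports no verdict.

**What I did**
- **Open:** I pushed the blue cover until it met its open stop, at about 6 N. The wrist picture then showed the well fully clear.
- **Press:** I pressed the key to its stop. The fingertip went from about z 40 to 33.1 mm and held there for about 2 s at 8–10 N. That is a little above the 5 N the key needs at the bottom.
- **Shut:** I let the key up and pushed the cover back to its shut stop. The tip stalled at y 219.1 mm against 219.4 mm predicted, at about 9 N. I then lifted clear.

**Last checks**
- **Cover:** its centre measured (602.0, 205.3) mm, within 1 mm of the key centre measured earlier (602.0, 204.8).
- **Robot:** the tool is at z 260 mm with about zero wrist force, so it touches nothing.
- **Loose things and green-lamp reader:** the green-lamp reader, spray, tumbler and driver look unmoved in the last top view. So do the spectacles and lens in the pictures, and the case, although the arm partly hides it from above. I judged these by eye rather than measuring each one.

**Not confirmed or disagreed**
- The key's spring-back could not be seen under the shut cover.
- The first top-camera estimate of the well was about 5 mm off the wrist-camera one. I used the wrist-camera value, and the later view of the key and both stop contacts agreed with it.
- On the shutting push the fingertips first rode at z 74–75 mm, higher than planned. I lowered them 3 mm before the final push.

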